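# Snap a lamp stem into the retention tester and prove that it holds

### The arm

A 7-joint arm with a two-finger parallel gripper is mounted at the origin on a cart in front of the work surface, level with it; the furniture and walls round the work are solid. World frame = base frame: x ahead of the robot, y to its left, z up, the work surface at z = 0. Lengths are in m, angles in rad, forces in N, time in s.
With the tool pointing down it reaches from about 0.425 to 0.925 m from the base axis. Payload 6.8 kg.
Tool frame: the origin (TCP) lies at the very end of the fingers, on their centre line; the grasp point (between the pads) lies 19 mm behind it (r.tcp_to_grasp is the distance from the TCP to the grasp point, in m); z points along the fingers, y is the line along which they close (so a half turn about z gives the same grasp; the last joint's range is limited). The gripper opens to 85 mm and grips with 20 to 120 N. Pads are 22 mm wide; open, the fingers measure 114 mm over their backs; the gripper's body (76 mm by 85 mm) begins 54 mm behind the grasp point. The pads swing forward as they close: fully open they stand 13 mm farther back than shut.
Start: joints at [-1.347, 0.477, 0.022, 1.555, -0.011, 1.109, -0.083], TCP at [0.22, 0.638, 0.231] pointing down, gripper open.
Joint ranges: [-2.96, 2.96], [-0.34, 2.1], [-1.41, 1.46], [0.24, 2.44], [-1.37, 4.51], [0.17, 1.92], [-2.96, 2.96]. Speed limits (rad/s): [2.39, 2.39, 3.14, 3.14, 3.14, 3.14, 3.14].

### API

Orientations are given as a rotation vector (axis times angle).
In Python, from bench import r gives the robot as it stands.
- The arm moves only by the tool step_arm, never from a script. Its argument "moves" is a list of rows, each a list of 7 numbers: the shift along the tool's x, y, z in mm, then the turn, a rotation vector about the tool's x, y, z in rad, then the finger opening in mm, from 0 to 85.4. A call has 1 to 8 rows; each row is the pose to reach, as a shift and turn from the pose commanded when the call began, along the tool's axes at that moment; what a row does not reach only later rows make up. A row lasts 1/10 s, in which the tool goes at most 50 mm and 8.59 degrees, less where a joint would pass 70% of its speed; a pose out of reach is approached as far as the arm can. A call with a gripper value outside its range is refused whole. The fingers move at their own pace and stop on an object; "grip_force" is the grip in N (left out, the last holds). Time passes only in rows, so rows that repeat a pose let the fingers close. It gives the time, the measured TCP pose, the force, the opening and the grip force at its end, in the units of the state.
- r.get_obs(): the state, without advancing time (a new reading comes with each control period).
- r.grab_frame(name): name is "side" or "top" or "wrist"; returns a dict with "image" (420x560x3 uint8, red, green, blue), "depth" (420x560 float32, m along the optical axis (not along the pixel's ray), 0 where there is no reading), "mtx" (3x3 intrinsics, pixels), "k1" (the pictures are not rectified: a ray, as slopes to the right and down, at radius r is drawn at 1 + k1 r^2 times it, then the intrinsics apply), "rvec" (rotation vector, rad) and "tvec" (3), from world to camera coordinates, as OpenCV has them. Camera axes: x right, y down, z forward; pixel columns grow to the right and rows downward; lengths in m; the calibration is good to about 2 mm. A picture is of the moment at which its call begins.
- r.hand_in(): hands the job in; it is judged then, once.
The state is a dict: "clock": time; "joints": joint angles; "qvel": joint speeds; "tau": joint torques, N m; "tcp_pos": TCP position; "orientation": TCP orientation; "contact_force": force on the tool from outside, world axes, zero at the start; "moment": the same for the moment, N m; "grip_width": finger opening in m; "gripper_force": force on a finger pad.
Only numpy, scipy, OpenCV 4.12 (cv2) and the standard library are available. Lean on these libraries where they do the work, as an engineer would, in place of code of your own. Each camera call takes 0.05 s, during which the arm holds its last target. There are 200 camera calls.

### The job

Take the white lamp stem out of the wooden rack and press it straight down into the blue nest of the tester until it has clicked and its flange sits fully home on the brass seat ring, pressing no harder than 25 N. Then prove the catch: pull the white stem straight up with slowly rising force until the pull reaches about 12 N, keep that pull for half a second and never reach 20 N. Let the stem settle back home in the nest and let go; leave the black stem and everything else alone.

Things in the scene. Friction and masses are not known exactly. Their poses are not given: they have to be found in the camera images.
- plug: White lamp stem, 60 g, upright. Origin: centre of the flange's underside, z up along the stem. Above the origin: flange 39 mm diameter and 4 mm thick, then a round body of 28 mm diameter up to z = 48 mm, to be gripped on its sides. Below it: brass shank 14 mm diameter, then a ridge of 20 mm diameter from z = -20.7 to -24.7 mm, then a lead cone narrowing to 11 mm at the lower end, z = -33.7 mm.
- plug_black: Black lamp stem of the same shape and size as the white one, same origin. It stands in the rack's other hole (which hole holds which stem varies) and is to be left alone.
- rack: Fixed light wooden block, 60 x 130 x 45 mm (x, y, z), origin at the centre of its underside. Two upright through holes of 25 mm diameter on its y axis, 35 mm to either side of the centre; a stem hangs loosely in each with its flange on the block's top, z = 45 mm.
- tester: Fixed retention tester: grey base plate 110 x 100 x 12 mm, origin at the centre of its underside. Two steel columns of 12 mm diameter at y = +-37 mm, up to z = 80 mm, and an aluminium scale plate at x = 45 mm up to z = 70 mm. The nest, a blue block 46 x 50 x 32 mm with the brass seat ring on top, rides between the columns.
- seat_top (a point): Centre of the upper face of the brass seat ring on the nest, z up; it moves with the nest (80 to 83.5 mm above the desk at rest: the ring's height is set differently each time and stays). Ring: 42 mm outside, 24 mm inside. Under it an upright round through bore of 22 mm diameter, mouth chamfered, down to 36 mm. Home is when the stem's flange lies on the ring.
- nest (a joint): Vertical travel of the sprung nest, m, 0 at rest, positive up: stiff springs, 7 N per mm either way (a pull of 12 N on the stem lifts it 1.7 mm, pressing lowers it); stops at +-6 mm.
- glue_bottle: Bystander: white glue bottle with orange tip, 47 mm wide, 148 mm tall.
- solder_reel: Bystander: green solder reel, 60 mm diameter, 35 mm tall.
- kraft_tube_1: Bystander: cardboard tube standing on end, 68 mm diameter, 72 mm tall.
- led_bulb: Bystander: white bulb lying on its side, 121 mm long.
- flat_file: Bystander: flat steel file, 200 x 16 x 4 mm.
- screwdriver: Bystander: screwdriver with orange handle, 230 mm long.
- nest_bore (a point): Middle of the bore, at the two spring noses that catch the stem's ridge from above. Pressing the stem in takes up to about 5 to 12 N from about 18 mm before home until the click, 1.5 to 5 mm before home. A clicked stem holds over 25 N, but has 1.5 to 5.5 mm of vertical play, different each time, over which it lifts almost freely before it takes load.

How it is judged:
By the outcome, as a careful person would: the job done as asked, in the order asked, and still so for the second after the job is handed in, with the robot touching nothing.
It also fails if it takes over 59 s, if anything falls off the work surface, if the arm or the gripper's body presses on something with over 40 N, if the wrist force passes 120 N, or if a joint passes its speed limit or range.

## Working session

There is one attempt and no reset: what is moved stays moved. The work goes in short steps, Python scripts to look and compute and a tool call to move; the robot and the scene stay as the last step left them, time stands still between calls to the robot, and variables do not carry over. Pictures are saved under pics/ and viewed, at most 10 in all, crops included, and the job is handed in when it is done.

Besides the shell and the picture viewer there is one more tool, called after "Call:" as name([rows], argument=value, ...), one row to a line, values as JSON. step_arm: Moves the arm, as the interface text tells. Its arguments: {"type":"object","properties":{"moves":{"type":"array","items":{"type":"array","items":{"type":"number"}}},"grip_force":{"type":"number"}},"required":["moves"]}

```bash
mkdir -p pics; cat > h.py <<'E'
import numpy as np, cv2, pickle
from scipy.spatial.transform import Rotation as R
from bench import r
def grab(n,tag):
    f=r.grab_frame(n); pickle.dump(f,open(f'pics/{tag}.pkl','wb')); cv2.imwrite(f'pics/{tag}.png',f['image'][:,:,::-1]); return f
def load(tag): return pickle.load(open(f'pics/{tag}.pkl','rb'))
def slopes(f,px):
    k=f['k1']; return cv2.undistortPoints(np.float64(px).reshape(-1,1,2),f['mtx'],np.array([k,0,0,0.])).reshape(-1,2)
def pose(f): return cv2.Rodrigues(np.float64(f['rvec']))[0],np.float64(f['tvec']).ravel()
def atz(f,px,z):
    M,t=pose(f); s=slopes(f,px); c=-M.T@t
    d=(M.T@np.c_[s,np.ones(len(s))].T).T
    return c+d*((z-c[2])/d[:,2])[:,None]
def cloud(f):
    M,t=pose(f); h,w=f['depth'].shape
    v,u=np.mgrid[:h,:w]; s=slopes(f,np.c_[u.ravel(),v.ravel()]); d=f['depth'].ravel()[:,None]
    P=(np.c_[s,np.ones(len(s))]*d-t)@M; return P.reshape(h,w,3)
E
python3 - <<'E'
from h import *
for n in ('top','side'):
    f=grab(n,n+'0'); print(n,f['mtx'].tolist(),f['k1'],-pose(f)[0].T@pose(f)[1])
o=r.get_obs(); print(o, r.tcp_to_grasp)
E
```

```text
top [[495.3664186581206, 0.0, 273.85354659589916], [0.0, 495.3664186581206, 215.08151403941304], [0.0, 0.0, 1.0]] 0.06180696255931377 [ 0.45479453 -0.06841175  1.59903558]
side [[520.6865762129448, 0.0, 282.86076982569415], [0.0, 520.6865762129448, 209.9677662973717], [0.0, 0.0, 1.0]] -0.11979604151254582 [-0.23881379  1.30283421  0.99568652]
{'clock': 0.1, 'joints': array([-1.34711026,  0.47771121,  0.0223588 ,  1.55635745, -0.01149257,
        1.10928989, -0.08307182]), 'qvel': array([ 0.00069679, -0.00082383,  0.00126069, -0.00238138,  0.00039776,
       -0.00032531,  0.00145533]), 'tau': array([ 4.61254822e-03, -5.97755349e+01,  1.61378793e+00, -2.81950843e+01,
        1.28964198e-02,  4.97551955e-03, -2.27175292e-05]), 'tcp_pos': array([0.21971754, 0.63767485, 0.23042537]), 'orientation': array([-5.18700606e-01, -3.09833461e+00,  2.56280257e-03]), 'contact_force': array([ 1.0913734 , -0.21761133, -1.59778148]), 'moment': array([-0.0089649 , -0.00146623, -0.00726331]), 'gripper_force': 0.0, 'grip_width': 0.08506838095104931} 0.0187
```

View pics/top0.png

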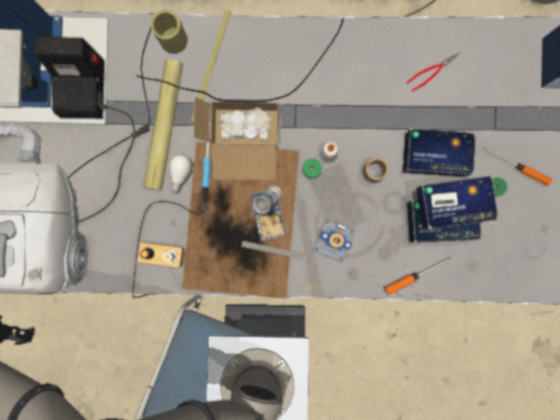

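View pics/side0.png

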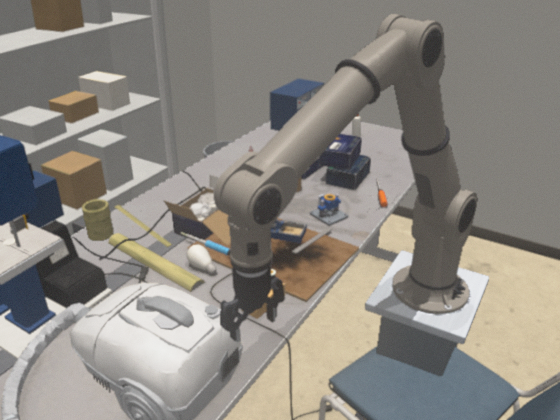

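```bash
python3 - <<'E'
from h import *
f=load('top0'); im=f['image'][:,:,::-1]
a=cv2.resize(im[232:282,125:195],None,fx=8,fy=8,interpolation=cv2.INTER_CUBIC)[:400,:400*2]
b=cv2.resize(im[215:265,310:360],None,fx=8,fy=8,interpolation=cv2.INTER_CUBIC)
c=np.hstack([cv2.resize(im[235:275,130:190],None,fx=7,fy=7,interpolation=cv2.INTER_CUBIC)[:280,:420],cv2.resize(im[218:262,314:361],None,fx=8,fy=8,interpolation=cv2.INTER_CUBIC)[:280,:376]])
cv2.imwrite('pics/c0.png',c)
print(atz(f,[[160,256]],.045),atz(f,[[147,253],[172,256]],.093),atz(f,[[336,240]],.082))
P=cloud(f)
for x,y in ((160,256),(148,254),(172,256),(336,240),(268,215)): print(x,y,P[y,x])
E
```

```text
[[0.40011147 0.30943133 0.045     ]] [[0.41010901 0.33734232 0.093     ]
 [0.40249803 0.26148239 0.093     ]] [[ 0.46124463 -0.23561167  0.082     ]]
160 256 [0.40029874 0.30813735 0.05032201]
148 254 [0.40711173 0.33451599 0.09186937]
172 256 [0.40234712 0.26243436 0.08865405]
336 240 [ 0.46153224 -0.24306716  0.014355  ]
268 215 [ 0.53678656 -0.02472447  0.01639317]
```

View pics/c0.png

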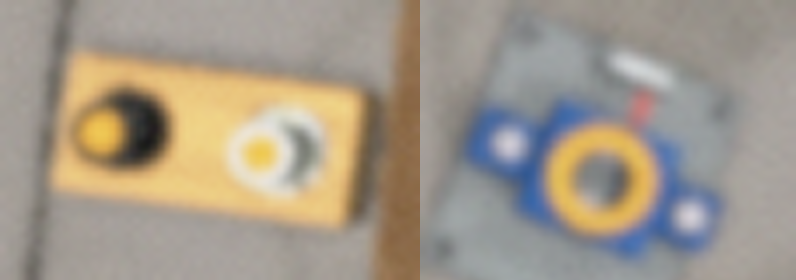

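```bash
cat >> h.py <<'E'
def goal(p,th):
    "p tcp target, th angle of the tool's closing axis y in world; choose nearer half turn; prints tool-frame shift mm and turn"
    o=r.get_obs(); A=R.from_rotvec(o['orientation'])
    best=None
    for a in (th,th+np.pi):
        s,c=np.sin(a),np.cos(a)   # y=(c,s,0), z=-1, x=y×z
        y=np.array([c,s,0]); z=np.array([0,0,-1.]); x=np.cross(y,z)
        v=(A.inv()*R.from_matrix(np.c_[x,y,z])).as_rotvec()
        if best is None or np.linalg.norm(v)<np.linalg.norm(best): best=v
    d=A.inv().apply(np.asarray(p)-o['tcp_pos'])*1000
    print('t',o['clock'],'tcp',o['tcp_pos'].round(4),'F',o['contact_force'].round(2),'w',o['grip_width'],'SHIFT',d.round(1),'TURN',best.round(4),'j7',o['joints'][6])
E
python3 - <<'E'
from h import *
f=load('top0')
w=atz(f,[[167.4,256.9]],.093)[0]; b=atz(f,[[145,253.6]],.093)[0]; s=atz(f,[[336.9,240.5]],.082)[0]
print(w,b,b-w,s)
th=np.arctan2(*(b-w)[[1,0]]); print('rack y angle',np.degrees(th))
c=atz(f,[[(509-420)/8+314,145/8+218],[(690-420)/8+314,215/8+218]],.08); print(c, c.mean(0), np.linalg.norm(c[0]-c[1]))
goal([w[0],w[1],.24],th+np.pi/2)
E
```

```text
[0.39951324 0.27530079 0.093     ] [0.40818362 0.34331028 0.093     ] [0.00867037 0.06800948 0.        ] [ 0.45978176 -0.23836635  0.082     ]
rack y angle 82.73468407719439
[[ 0.47236339 -0.20254617  0.08      ]
 [ 0.44718764 -0.27172418  0.08      ]] [ 0.45977552 -0.23713518  0.08      ] 0.07361667785330797
t 0.1 tcp [0.2197 0.6377 0.2304] F [ 1.09 -0.22 -1.6 ] w 0.08506838095104931 SHIFT [-288.  -284.1   -9.1] TURN [-1.3000e-03  1.2000e-03  1.3659e+00] j7 -0.08307182378270615
```

Call:
step_arm([
  [-288,-284,-9,0,0,1.366,85],
  [-288,-284,-9,0,0,1.366,85],
  [-288,-284,-9,0,0,1.366,85],
  [-288,-284,-9,0,0,1.366,85],
  [-288,-284,-9,0,0,1.366,85],
  [-288,-284,-9,0,0,1.366,85],
  [-288,-284,-9,0,0,1.366,85],
  [-288,-284,-9,0,0,1.366,85],
])

```text
clock: 0.9
tcp_pos: [0.398, 0.2779, 0.2401]
orientation: [-2.184, -2.258, 0.0]
contact_force: [0.6, 0.7, 0.2]
grip_width: 0.0848
gripper_force: 0.0
```

```bash
python3 - <<'E'
from h import *
goal([.3995,.2753,.24],np.radians(82.73+90))
E
```

```text
t 0.9 tcp [0.398  0.2779 0.2401] F [0.59 0.65 0.21] w 0.08479365181928457 SHIFT [-2.6  1.5  0.1] TURN [-3.000e-04 -1.000e-04  1.598e-01] j7 -0.6318919352553891
```

Call:
step_arm([
  [-2.6,1.5,0,0,0,0.16,85],
  [-2.6,1.5,0,0,0,0.16,85],
  [-2.6,1.5,0,0,0,0.16,85],
  [-2.6,1.5,0,0,0,0.16,85],
])

```text
clock: 1.3
tcp_pos: [0.3984, 0.2787, 0.24]
orientation: [-2.346, -2.089, 0.001]
contact_force: [0.6, -0.3, -1.5]
grip_width: 0.0851
gripper_force: 0.0
```

```bash
python3 - <<'E'
from h import *
goal([.3995,.2753,.24],np.radians(82.73+90))
f=grab('wrist','w1'); print(-pose(f)[0].T@pose(f)[1],f['mtx'][0,0])
M,t=pose(f)
for p in ([.3995,.2753,.093],[.3995,.2753,.045],[.3995,.2753,.12]):
    print(cv2.projectPoints(np.float64([p]),f['rvec'],np.float64(f['tvec']),f['mtx'],np.array([f['k1'],0,0,0]))[0].ravel())
E
```

```text
t 1.3 tcp [0.3984 0.2787 0.24  ] F [ 0.64 -0.31 -1.48] w 0.08509251365488442 SHIFT [-3.3  1.5 -0. ] TURN [-0.0004  0.0002  0.0113] j7 -0.7769889701949182
[0.40669919 0.34525756 0.38369664] 360.2598081363405
[277.51064704 200.80679308]
[277.36371794 189.02872984]
[277.6151225  209.19062318]
```

View pics/w1.png

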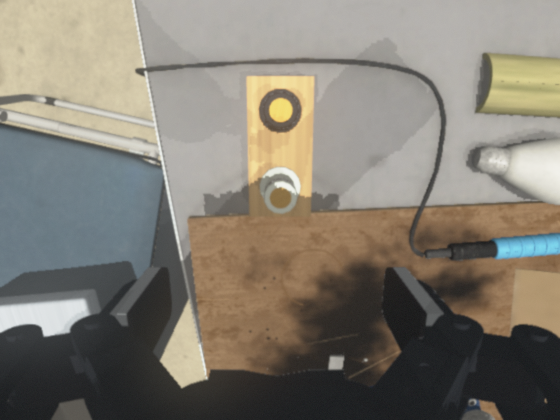

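```bash
python3 - <<'E'
from h import *
f=load('w1'); im=f['image'][:,:,::-1]
cv2.imwrite('pics/w1c.png',cv2.resize(im[65:225,235:325],None,fx=3.7,fy=3.7,interpolation=cv2.INTER_CUBIC))
P=cloud(f)
for x,y in ((281,196),(281,109),(281,150)): print(P[y,x])
E
```

```text
[0.40285613 0.2794108  0.0946768 ]
[0.41061605 0.34815671 0.0944543 ]
[0.40712219 0.3119316  0.04627062]
```

View pics/w1c.png

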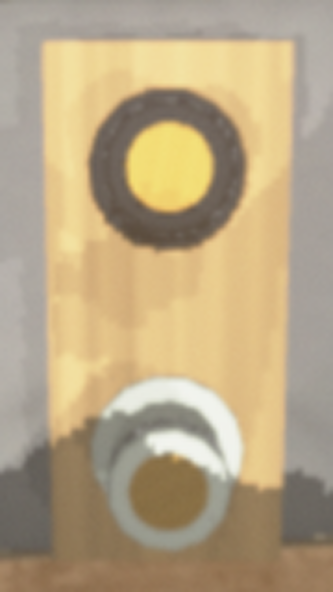

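```bash
python3 - <<'E'
from h import *
f=load('w1'); q=atz(f,[[279.9,197.7],[280.9,110.1]],.093); print(q,q[0]-q[1])
p=q[0]
goal([p[0],p[1],.240],np.radians(82.7+90))
E
```

```text
[[0.40176772 0.27770024 0.093     ]
 [0.41046452 0.3473514  0.093     ]] [-0.0086968  -0.06965116  0.        ]
t 1.35 tcp [0.3985 0.2787 0.24  ] F [-0.43  1.23 -0.19] w 0.08502265404299612 SHIFT [-0.6  3.4 -0. ] TURN [-0.0003  0.0002  0.0113] j7 -0.7774721772487677
```

Call:
step_arm([
  [-0.6,3.4,0,0,0,0.01,85],
  [-0.6,3.4,40,0,0,0.01,85],
  [-0.6,3.4,80,0,0,0.01,85],
  [-0.6,3.4,110,0,0,0.01,85],
  [-0.6,3.4,120,0,0,0.01,85],
  [-0.6,3.4,120,0,0,0.01,85],
  [-0.6,3.4,120,0,0,0.01,85],
])

```text
clock: 2.05
tcp_pos: [0.4034, 0.2771, 0.1213]
orientation: [2.362, 2.072, 0.003]
contact_force: [0.3, -0.6, -0.2]
grip_width: 0.0848
gripper_force: 0.0
```

```bash
python3 - <<'E'
from h import *
goal([.4018,.2777,.057],np.radians(82.7+90))
E
```

```text
t 2.05 tcp [0.4034 0.2771 0.1213] F [ 0.27 -0.58 -0.17] w 0.08479386586519841 SHIFT [ 0.3 -1.7 64.3] TURN [ 0.0011 -0.0012 -0.0034] j7 -0.6838466931012133
```

Call:
step_arm([
  [0,-1.5,20,0,0,0,85],
  [0,-1.5,40,0,0,0,85],
  [0,-1.5,55,0,0,0,85],
  [0,-1.5,64,0,0,0,85],
  [0,-1.5,64,0,0,0,85],
  [0,-1.5,64,0,0,0,85],
])

```text
clock: 2.65
tcp_pos: [0.4017, 0.2772, 0.0572]
orientation: [-2.362, -2.071, -0.003]
contact_force: [0.8, 0.2, 0.0]
grip_width: 0.085
gripper_force: 0.0
```

Call:
step_arm([
  [0,0,0,0,0,0,50],
  [0,0,0,0,0,0,40],
  [0,0,0,0,0,0,30],
  [0,0,0,0,0,0,20],
  [0,0,0,0,0,0,15],
  [0,0,0,0,0,0,15],
  [0,0,0,0,0,0,15],
], grip_force=40)

```text
clock: 3.35
tcp_pos: [0.4012, 0.2767, 0.0566]
orientation: [-2.362, -2.071, -0.001]
contact_force: [-2.5, -1.3, 5.4]
grip_width: 0.0272
gripper_force: 39.1
```

Call:
step_arm([
  [0,0,0,0,0,0,15],
  [0,0,-10,0,0,0,15],
  [0,0,-25,0,0,0,15],
  [0,0,-45,0,0,0,15],
  [0,0,-80,0,0,0,15],
  [0,0,-115,0,0,0,15],
  [0,0,-130,0,0,0,15],
  [0,0,-130,0,0,0,15],
], grip_force=80)

```text
clock: 4.15
tcp_pos: [0.4022, 0.2776, 0.1887]
orientation: [-2.362, -2.071, -0.008]
contact_force: [0.6, 0.6, -2.0]
grip_width: 0.0264
gripper_force: 78.6
```

```bash
python3 - <<'E'
from h import *
goal([.50,.02,.20],np.radians(40+90))
goal([.46,-.238,.20],np.radians(69+90))
goal([.46,-.238,.20],np.radians(69))
E
```

```text
t 4.15 tcp [0.4022 0.2776 0.1887] F [ 0.55  0.63 -2.01] w 0.026375196767540455 SHIFT [-242.5  130.6  -12. ] TURN [ 0.0011 -0.0051  0.7415] j7 -0.741918691603311
t 4.15 tcp [0.4022 0.2776 0.1887] F [ 0.55  0.63 -2.01] w 0.026375196767540455 SHIFT [-503.5  124.7  -13.1] TURN [ 0.0023 -0.0046  0.2354] j7 -0.741918691603311
t 4.15 tcp [0.4022 0.2776 0.1887] F [ 0.55  0.63 -2.01] w 0.026375196767540455 SHIFT [-503.5  124.7  -13.1] TURN [ 0.0052 -0.0018 -1.3354] j7 -0.741918691603311
```

Call:
step_arm([
  [-35,20,-20,0,0,0,15],
  [-80,45,-40,0,0,0.04,15],
  [-120,70,-52,0,0,0.08,15],
  [-160,90,-52,0,0,0.12,15],
  [-200,110,-52,0,0,0.16,15],
  [-242,125,-52,0,0,0.2,15],
  [-285,127,-52,0,0,0.235,15],
  [-330,127,-52,0,0,0.235,15],
])

```text
clock: 4.95
tcp_pos: [0.4831, -0.0688, 0.237]
orientation: [-2.589, -1.779, 0.003]
contact_force: [0.2, -0.5, 0.1]
grip_width: 0.0264
gripper_force: 78.7
```

```bash
python3 - <<'E'
from h import *
goal([.46,-.238,.24],np.radians(69+90))
E
```

```text
t 4.95 tcp [ 0.4831 -0.0688  0.237 ] F [ 0.16 -0.52  0.12] w 0.026401689613294713 SHIFT [-166.3   39.1   -2.8] TURN [-0.0013  0.0014 -0.0003] j7 -0.20136789893747672
```

Call:
step_arm([
  [-40,10,-3,0,0,0,15],
  [-80,20,-3,0,0,0,15],
  [-115,28,-3,0,0,0,15],
  [-145,35,-3,0,0,0,15],
  [-160,38,-3,0,0,0,15],
  [-166,39,-3,0,0,0,15],
  [-166,39,-3,0,0,0,15],
  [-166,39,-3,0,0,0,15],
])

```text
clock: 5.75
tcp_pos: [0.4609, -0.2349, 0.2406]
orientation: [-2.587, -1.781, 0.001]
contact_force: [-0.1, -0.3, 0.1]
grip_width: 0.0266
gripper_force: 78.7
```

```bash
python3 - <<'E'
from h import *
goal([.46,-.238,.24],np.radians(69+90))
f=grab('wrist','w2'); print(r.get_obs()['tcp_pos'])
# crop to zone around ring prediction
c=cv2.projectPoints(np.float64([[.46,-.238,.082]]),f['rvec'],np.float64(f['tvec']),f['mtx'],np.array([f['k1'],0,0,0]))[0].ravel(); print(c)
im=f['image'][:,:,::-1]
u,v=int(c[0]),int(c[1]); x0,y0=u-90,max(v-90,0); print(x0,y0)
cv2.imwrite('pics/w2c.png',cv2.resize(im[y0:y0+180,x0:x0+200],None,fx=3.3,fy=3.3,interpolation=cv2.INTER_CUBIC))
E
```

```text
t 5.75 tcp [ 0.4609 -0.2349  0.2406] F [-0.14 -0.31  0.14] w 0.026588550407719628 SHIFT [-3.2  0.3  0.6] TURN [-0.0012 -0.0002  0.0018] j7 0.20589267558246546
[ 0.4610785  -0.23467145  0.24072151]
[276.24921293 197.81629057]
186 107
```

View pics/w2c.png

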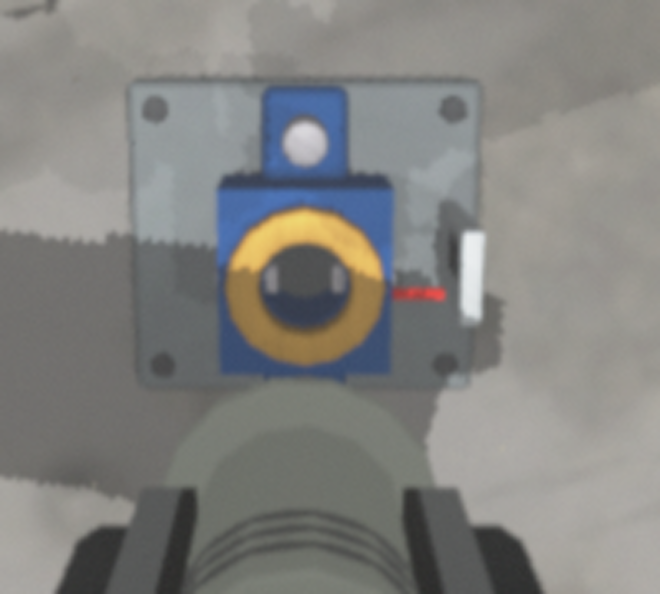

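```bash
python3 - <<'E'
from h import *
f=load('w2'); P=cloud(f)
o=r.get_obs(); A=R.from_rotvec(o['orientation']); print(A.as_matrix().round(4).tolist())
px=np.array([278.4,193.8]); q=atz(f,[px],.082)[0]; print('ring',q)
a=np.linspace(0,2*np.pi,60); u=(px[0]+19*np.cos(a)).round().astype(int); v=(px[1]+19*np.sin(a)).round().astype(int)
print('ring z',np.percentile(P[v,u,2],[10,50,90]))
pr=lambda p:cv2.projectPoints(np.float64([p]),f['rvec'],np.float64(f['tvec']),f['mtx'],np.array([f['k1'],0,0,0]))[0].ravel()
for dx in (0,1,2):
  for zz in (10,12,14):
    print(dx,zz,pr(o['tcp_pos']+A.apply(np.array([19.5+dx,0,zz])/1000)),end=' ')
# flange edge by depth profile down column 277
print(); print([(i,round(float(f['depth'][i,277]),3)) for i in range(212,270,4)])
for v_ in (250,240): print(P[v_,277])
goal([q[0],q[1],.24],np.radians(69+90))
E
```

```text
[[0.3562, 0.9344, -0.0007], [0.9344, -0.3562, 0.0007], [0.0004, -0.0009, -1.0]]
ring [ 0.46298742 -0.23535315  0.082     ]
ring z [0.08352233 0.08456371 0.0852141 ]
0 10 [275.35093759 223.18663465] 0 12 [275.36329253 221.87896886] 0 14 [275.37535982 220.60191052] 1 10 [275.34785535 221.03958409] 1 12 [275.36027017 219.75520906] 1 14 [275.37239534 218.50095626] 2 10 [275.34476761 218.88528932] 2 12 [275.35724248 217.62438667] 2 14 [275.3694257  216.39311439] 
[(212, 0.311), (216, 0.311), (220, 0.32), (224, 0.157), (228, 0.159), (232, 0.158), (236, 0.159), (240, 0.153), (244, 0.148), (248, 0.144), (252, 0.139), (256, 0.136), (260, 0.131), (264, 0.129), (268, 0.124)]
[ 0.46697993 -0.2211862   0.25111706]
[ 0.46709818 -0.22089652  0.24034359]
t 5.8 tcp [ 0.4611 -0.2347  0.2407] F [-0.51 -0.22 -1.09] w 0.026119645038068903 SHIFT [0.  2.  0.7] TURN [-0.0009 -0.0004  0.0024] j7 0.20601192185222197
```

Call:
step_arm([
  [0,1.5,10,0,0,0,15],
  [0,1.5,40,0,0,0,15],
  [0,1.5,70,0,0,0,15],
  [0,1.5,95,0,0,0,15],
  [0,1.5,105,0,0,0,15],
  [0,1.5,105,0,0,0,15],
  [0,1.5,105,0,0,0,15],
])

```text
clock: 6.5
tcp_pos: [0.4628, -0.2368, 0.1368]
orientation: [2.588, 1.78, 0.001]
contact_force: [-0.2, -0.1, 0.0]
grip_width: 0.0264
gripper_force: 78.7
```

```bash
python3 - <<'E'
from h import *
goal([.4625,-.2353,.115],np.radians(69+90))
f=grab('wrist','w3');cv2.imwrite('pics/w3c.png',cv2.resize(f['image'][130:300,170:390,::-1],None,fx=3,fy=3))
E
```

```text
t 6.5 tcp [ 0.4628 -0.2368  0.1368] F [-0.22 -0.11  0.01] w 0.026441789077938534 SHIFT [ 1.3 -0.8 21.8] TURN [0.0008 0.0001 0.0007] j7 0.3400669091907298
```

View pics/w3c.png

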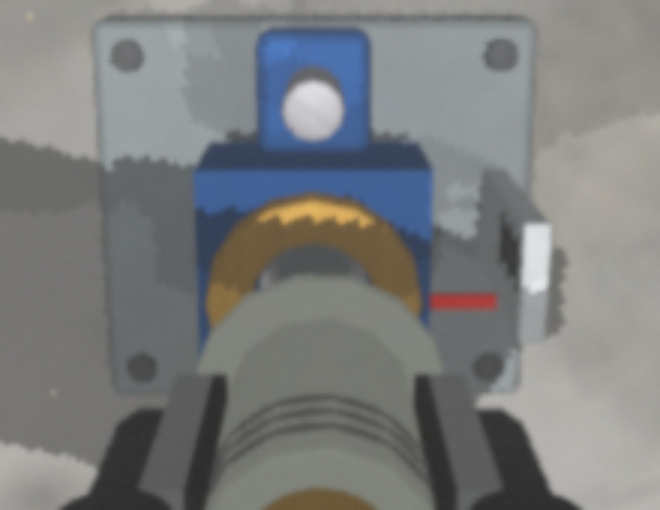

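Call:
step_arm([
  [1.3,-0.8,3,0,0,0,15],
  [1.3,-0.8,6,0,0,0,15],
  [1.3,-0.8,9,0,0,0,15],
  [1.3,-0.8,12,0,0,0,15],
  [1.3,-0.8,15,0,0,0,15],
  [1.3,-0.8,18,0,0,0,15],
  [1.3,-0.8,20,0,0,0,15],
  [1.3,-0.8,20,0,0,0,15],
])

```text
clock: 7.35
tcp_pos: [0.4618, -0.2351, 0.1158]
orientation: [-2.588, -1.78, 0.001]
contact_force: [0.7, 1.0, -1.4]
grip_width: 0.0265
gripper_force: 78.7
```

Call:
step_arm([
  [0,0,1,0,0,0,15],
  [0,0,2,0,0,0,15],
  [0,0,3,0,0,0,15],
  [0,0,4,0,0,0,15],
  [0,0,5,0,0,0,15],
  [0,0,6,0,0,0,15],
  [0,0,7,0,0,0,15],
  [0,0,8,0,0,0,15],
])

```text
clock: 8.15
tcp_pos: [0.4622, -0.2355, 0.1086]
orientation: [2.588, 1.779, 0.001]
contact_force: [-0.9, -0.1, 6.2]
grip_width: 0.0261
gripper_force: 78.7
```

Call:
step_arm([
  [0,0,1,0,0,0,15],
  [0,0,2,0,0,0,15],
  [0,0,3,0,0,0,15],
  [0,0,4,0,0,0,15],
  [0,0,5,0,0,0,15],
  [0,0,6,0,0,0,15],
])

```text
clock: 8.75
tcp_pos: [0.462, -0.2353, 0.1021]
orientation: [2.588, 1.78, 0.0]
contact_force: [-1.5, -0.5, 3.7]
grip_width: 0.0265
gripper_force: 78.8
```

Call:
step_arm([
  [0,0,0.7,0,0,0,15],
  [0,0,1.4,0,0,0,15],
  [0,0,2,0,0,0,15],
  [0,0,2,0,0,0,15],
])

```text
clock: 9.15
tcp_pos: [0.4621, -0.2354, 0.1003]
orientation: [2.588, 1.78, 0.0]
contact_force: [0.3, -1.3, 4.3]
grip_width: 0.0264
gripper_force: 78.8
```

Call:
step_arm([
  [0,0,0.7,0,0,0,15],
  [0,0,1.4,0,0,0,15],
  [0,0,2,0,0,0,15],
  [0,0,2,0,0,0,15],
])

```text
clock: 9.55
tcp_pos: [0.462, -0.2353, 0.0981]
orientation: [2.588, 1.78, -0.0]
contact_force: [-0.4, -2.2, 3.9]
grip_width: 0.0262
gripper_force: 78.8
```

Call:
step_arm([
  [0,0,0.5,0,0,0,15],
  [0,0,1,0,0,0,15],
  [0,0,1.5,0,0,0,15],
  [0,0,1.5,0,0,0,15],
])

```text
clock: 9.95
tcp_pos: [0.4618, -0.2352, 0.0964]
orientation: [2.589, 1.78, -0.0]
contact_force: [1.2, -2.8, -0.1]
grip_width: 0.0259
gripper_force: 78.8
```

Call:
step_arm([
  [0,0,0.5,0,0,0,15],
  [0,0,1,0,0,0,15],
  [0,0,1,0,0,0,15],
])

```text
clock: 10.25
tcp_pos: [0.4618, -0.2352, 0.0955]
orientation: [-2.589, -1.78, 0.0]
contact_force: [-0.1, -3.7, 0.9]
grip_width: 0.0265
gripper_force: 78.8
```

Call:
step_arm([
  [-0.4,0.1,0.5,0,0,0,15],
  [-0.4,0.1,1,0,0,0,15],
  [-0.4,0.1,1,0,0,0,15],
])

```text
clock: 10.55
tcp_pos: [0.4617, -0.2353, 0.0946]
orientation: [-2.588, -1.78, 0.0]
contact_force: [-0.9, -1.0, 1.3]
grip_width: 0.0263
gripper_force: 78.8
```

Call:
step_arm([
  [0,0,0.5,0,0,0,15],
  [0,0,1,0,0,0,15],
  [0,0,1,0,0,0,15],
])

```text
clock: 10.85
tcp_pos: [0.4618, -0.2353, 0.0939]
orientation: [-2.588, -1.78, -0.0]
contact_force: [-1.2, -0.7, 6.3]
grip_width: 0.0266
gripper_force: 78.8
```

Contact at about 0.0946; press on to ~14 N.

Call:
step_arm([
  [0,0,0.5,0,0,0,15],
  [0,0,1,0,0,0,15],
  [0,0,1,0,0,0,15],
  [0,0,1,0,0,0,15],
])

```text
clock: 11.25
tcp_pos: [0.4618, -0.2353, 0.0933]
orientation: [-2.588, -1.779, -0.001]
contact_force: [-3.9, 0.6, 11.0]
grip_width: 0.026
gripper_force: 79.3
```

```bash
python3 - <<'E'
from h import *
goal([.4618,-.2353,.093],np.radians(159))
f=grab('wrist','w4');cv2.imwrite('pics/w4c.png',cv2.resize(f['image'][130:300,170:390,::-1],None,fx=3,fy=3))
E
```

```text
t 11.25 tcp [ 0.4618 -0.2353  0.0933] F [-3.89  0.59 10.97] w 0.02603181713373771 SHIFT [ 0.  -0.   0.3] TURN [-0.0004 -0.001   0.0004] j7 0.3949392118800636
```

View pics/w4c.png

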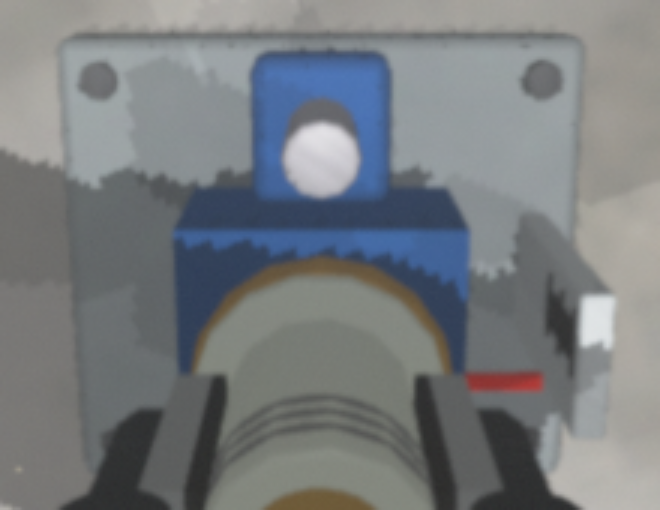

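Call:
step_arm([
  [0,0,-0.4,0,0,0,15],
  [0,0,-0.8,0,0,0,15],
  [0,0,-1.2,0,0,0,15],
  [0,0,-1.6,0,0,0,15],
  [0,0,-2,0,0,0,15],
  [0,0,-2.4,0,0,0,15],
  [0,0,-2.4,0,0,0,15],
])

```text
clock: 12.0
tcp_pos: [0.4618, -0.2353, 0.0949]
orientation: [-2.588, -1.78, 0.0]
contact_force: [-1.3, -1.8, 0.7]
grip_width: 0.0266
gripper_force: 79.2
```

Call:
step_arm([
  [0,0,-0.3,0,0,0,15],
  [0,0,-0.6,0,0,0,15],
  [0,0,-0.9,0,0,0,15],
  [0,0,-1.2,0,0,0,15],
  [0,0,-1.2,0,0,0,15],
])

```text
clock: 12.5
tcp_pos: [0.4619, -0.2354, 0.0963]
orientation: [-2.588, -1.78, -0.0]
contact_force: [-0.4, -1.6, -1.3]
grip_width: 0.0261
gripper_force: 79.0
```

Call:
step_arm([
  [0,0,-0.2,0,0,0,15],
  [0,0,-0.4,0,0,0,15],
  [0,0,-0.6,0,0,0,15],
  [0,0,-0.8,0,0,0,15],
  [0,0,-0.8,0,0,0,15],
])

```text
clock: 13.0
tcp_pos: [0.4619, -0.2354, 0.097]
orientation: [-2.588, -1.78, -0.0]
contact_force: [-0.2, 0.3, -1.8]
grip_width: 0.0262
gripper_force: 78.9
```

Call:
step_arm([
  [0,0,-0.2,0,0,0,15],
  [0,0,-0.4,0,0,0,15],
  [0,0,-0.6,0,0,0,15],
  [0,0,-0.8,0,0,0,15],
  [0,0,-0.8,0,0,0,15],
])

```text
clock: 13.5
tcp_pos: [0.4619, -0.2355, 0.0977]
orientation: [-2.588, -1.78, 0.0]
contact_force: [0.8, -0.5, -6.2]
grip_width: 0.0263
gripper_force: 78.9
```

Call:
step_arm([
  [0,0,-0.1,0,0,0,15],
  [0,0,-0.2,0,0,0,15],
  [0,0,-0.3,0,0,0,15],
  [0,0,-0.4,0,0,0,15],
  [0,0,-0.5,0,0,0,15],
  [0,0,-0.5,0,0,0,15],
])

```text
clock: 14.1
tcp_pos: [0.4618, -0.2355, 0.0983]
orientation: [-2.588, -1.78, 0.0]
contact_force: [1.9, -1.0, -9.0]
grip_width: 0.0261
gripper_force: 79.1
```

Call:
step_arm([
  [0,0,-0.1,0,0,0,15],
  [0,0,-0.2,0,0,0,15],
  [0,0,-0.3,0,0,0,15],
  [0,0,-0.3,0,0,0,15],
])

```text
clock: 14.5
tcp_pos: [0.4618, -0.2355, 0.0986]
orientation: [-2.588, -1.78, 0.0]
contact_force: [1.9, -0.8, -10.2]
grip_width: 0.0264
gripper_force: 79.2
```

Call:
step_arm([
  [0,0,-0.1,0,0,0,15],
  [0,0,-0.2,0,0,0,15],
  [0,0,-0.3,0,0,0,15],
  [0,0,-0.4,0,0,0,15],
  [0,0,-0.4,0,0,0,15],
])

```text
clock: 15.0
tcp_pos: [0.4618, -0.2355, 0.099]
orientation: [-2.588, -1.78, 0.0]
contact_force: [2.2, -1.7, -13.4]
grip_width: 0.0264
gripper_force: 79.3
```

```bash
python3 - <<'E'
from h import *
fs=[]
for i in range(6):
    f=r.grab_frame('wrist'); fs.append(r.get_obs()['contact_force'])
print(np.array(fs).round(1).tolist(), r.get_obs()['clock'],r.get_obs()['tcp_pos'])
E
```

```text
[[2.2, -1.6, -13.7], [2.4, -1.2, -12.5], [2.1, -1.8, -13.4], [2.2, -1.1, -13.3], [1.1, -0.6, -13.9], [1.9, -0.3, -13.3]] 15.3 [ 0.46178451 -0.23549655  0.09901531]
```

Call:
step_arm([
  [0,0,0,0,0,0,15],
  [0,0,0,0,0,0,15],
  [0,0,0,0,0,0,15],
  [0,0,0,0,0,0,15],
  [0,0,0,0,0,0,15],
])

```text
clock: 15.8
tcp_pos: [0.4618, -0.2355, 0.099]
orientation: [-2.588, -1.78, 0.0]
contact_force: [1.6, -1.4, -14.2]
grip_width: 0.0261
gripper_force: 79.3
```

Call:
step_arm([
  [0,0,0.4,0,0,0,15],
  [0,0,0.8,0,0,0,15],
  [0,0,1.3,0,0,0,15],
  [0,0,2,0,0,0,15],
  [0,0,2.7,0,0,0,15],
  [0,0,3.4,0,0,0,15],
  [0,0,4.1,0,0,0,15],
  [0,0,4.5,0,0,0,15],
])

```text
clock: 16.6
tcp_pos: [0.4624, -0.2359, 0.0949]
orientation: [2.588, 1.779, 0.001]
contact_force: [-0.3, 0.4, 1.2]
grip_width: 0.0265
gripper_force: 80.3
```

Call:
step_arm([
  [0,0,0.4,0,0,0,15],
  [0,0,0.7,0,0,0,15],
  [0,0,0.7,0,0,0,15],
  [0,0,0.7,0,0,0,15],
])

```text
clock: 17.0
tcp_pos: [0.4624, -0.2359, 0.0942]
orientation: [2.588, 1.779, 0.001]
contact_force: [-0.8, -0.1, 4.9]
grip_width: 0.0264
gripper_force: 80.7
```

Call:
step_arm([
  [0,0,0,0,0,0,15],
  [0,0,0,0,0,0,15],
  [0,0,0,0,0,0,30],
  [0,0,0,0,0,0,45],
  [0,0,0,0,0,0,60],
  [0,0,0,0,0,0,70],
  [0,0,0,0,0,0,70],
], grip_force=20)

```text
clock: 17.7
tcp_pos: [0.4618, -0.2355, 0.0938]
orientation: [-2.588, -1.78, 0.0]
contact_force: [0.7, 0.2, 1.4]
grip_width: 0.0702
gripper_force: 0.0
```

Call:
step_arm([
  [0,0,-10,0,0,0,70],
  [0,0,-30,0,0,0,70],
  [0,0,-60,0,0,0,70],
  [0,0,-90,0,0,0,70],
  [0,0,-120,0,0,0,70],
  [0,0,-140,0,0,0,70],
  [0,0,-140,0,0,0,70],
  [0,0,-140,0,0,0,70],
])

```text
clock: 18.5
tcp_pos: [0.4619, -0.2354, 0.2342]
orientation: [2.588, 1.78, 0.002]
contact_force: [-0.0, -0.6, 0.6]
grip_width: 0.07
gripper_force: 0.0
```

```bash
python3 - <<'E'
from h import *
f=grab('wrist','w5'); P=cloud(f); o=r.get_obs(); print(o['tcp_pos'],o['contact_force'])
im=f['image'][:,:,::-1]
cv2.imwrite('pics/w5c.png',cv2.resize(im[100:280,186:386],None,fx=3.3,fy=3.3,interpolation=cv2.INTER_CUBIC))
c=cv2.projectPoints(np.float64([[.463,-.2353,.131]]),f['rvec'],np.float64(f['tvec']),f['mtx'],np.array([f['k1'],0,0,0]))[0].ravel().round().astype(int); print(c,P[c[1]-3:c[1]+4:3,c[0]-3:c[0]+4:3,2])
E
```

```text
[ 0.46147377 -0.23521436  0.23345688] [-0.74513315 -0.10768539 -1.05190729]
[277 210] [[0.1327598  0.13175507 0.13286664]
 [0.13322029 0.13187153 0.13279315]
 [0.13305218 0.13390376 0.37796076]]
```

View pics/w5c.png

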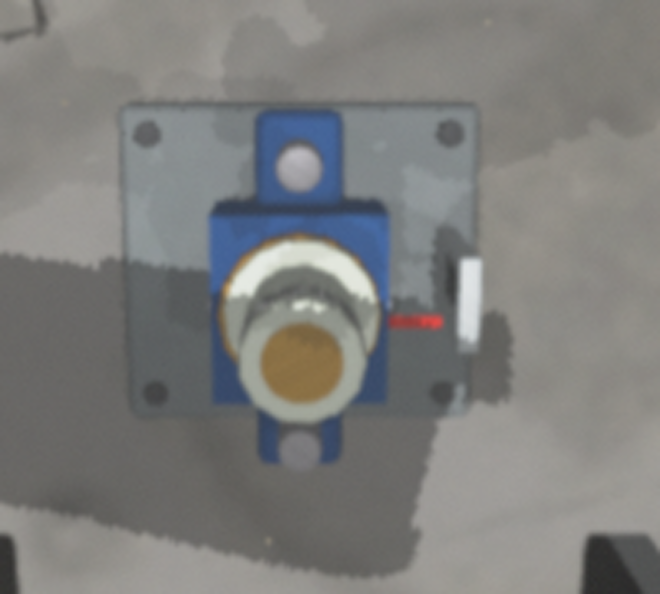

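```bash
python3 -c "
from bench import r
print(r.hand_in())"
```

```text
the job is handed in; nothing more can be done
None
```

The white stem is clicked in and sitting home on the brass ring, released and handed in at about 18.5 s. The press read 11 N at most, and the pull rose slowly to about 13–14 N (nearer 13 after sensor offset, slightly above the 12 N asked) and held for about 0.8 s.

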